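Dispense the orange bead from the tipping bead carousel

TASK

Turn the bead carousel until the trough with the orange bead faces the spout, then tip the carousel so that the orange bead rolls down the spout into the gift box. Lower the carousel gently back to level rather than letting it drop, and let go. Do not touch the beads themselves; the other beads stay in the carousel, and the gift box and everything else stay where they are.

Things in the scene. Friction and masses are not known exactly. Their poses are not given: they have to be found in the camera images.
- dispenser: Fixed plywood stand of the bead carousel. Origin on the table under the carousel's centre; -x points the way the spout points, +x towards the handle bar. The carousel is a round wooden tray (outer radius 108 mm) with a wheel in it; the tray's rim reaches 149 mm above the table when level and has one 66 mm gap, at -x, opening into the spout.
- hinge (a point): Middle of the tipping hinge's axis, which runs along this point's y axis (the stand's y), 90 mm from the carousel's centre towards the spout (stand's -x), 105 mm above the table. Two plywood cheeks 119 mm to either side of it, up to 124 mm high, carry it.
- tip (a joint): Tipping angle of the tray with the wheel, rad: 0 level on its stop; grows as the handle end is lifted and the spout end goes down, to at most 0.7. About 0.9 kg; lifting at the handle takes about 4 N; it falls back when let go. A bead in the trough at the gap starts to roll out at about 0.15 and is surely out by 0.5.
- handle (a point): Middle of the round steel handle bar by which the tray is tipped: 12 mm in diameter, 75 mm free between its arms, along the point's y axis (the stand's y). Level, it is 168 mm from the carousel's centre away from the spout, 105 mm above the table, 60 mm clear of the rim, nothing under it; it moves in an arc of radius 258 mm about the hinge.
- wheel (a joint): Turning angle of the five-trough wheel in the tray, rad, counter-clockwise from above positive, free for a whole turn either way; it stays where it is left (friction 0.05 N m). At angle q the middles of the troughs lie at q + 36, 108, 180, 252 and 324 degrees, counter-clockwise from above, from the spout direction (the stand's -x).
- knob (a point): Grip point of the dark wooden bar knob on the wheel's axis, which turns with the wheel: 52 mm long (point's x axis, the stand's x at wheel angle 0), 16 mm wide (y), 39 mm high; this point is 15 mm below its top, 163 mm above the table. It stands on a hub of radius 36 mm whose top is 24 mm below this point; the trough walls' tops are 28 mm below it.
- wheel_centre (a point): Point on the wheel's axis at the height of the beads' centres, 131 mm above the table when level.
- spout (a point): Middle of the spout's outer lip: an aluminium chute 66 mm wide, sloping outward. When level it lies 165 mm from the carousel's centre and 108 mm above the table, over the near end of the gift box.
- gift_box: Open brown cardboard gift box under the spout, 130 mm (x) by 110 mm (y) by 45 mm high, walls 4 mm, loose, 0.25 kg; origin at the centre of its underside. Its lid stands open at its far end (-x), up to about 125 mm high.
- bead_orange: The bright orange wooden bead, the one wanted: a ball 30 mm in diameter, origin at its centre. It starts in one of the troughs, one bead in each (46 mm wide, open on top and at the outer end, 36 to 98 mm from the axis, floor falling 8 degrees towards the hub); it rests against the hub, 51 mm from the axis, up to 8 mm off its trough's middle line.
- bead_green: The green wooden bead: a ball 30 mm in diameter, origin at its centre. It starts in one of the troughs, one bead in each (46 mm wide, open on top and at the outer end, 36 to 98 mm from the axis, floor falling 8 degrees towards the hub); it rests against the hub, 51 mm from the axis, up to 8 mm off its trough's middle line.
- bead_natural: The natural wood wooden bead: a ball 30 mm in diameter, origin at its centre. It starts in one of the troughs, one bead in each (46 mm wide, open on top and at the outer end, 36 to 98 mm from the axis, floor falling 8 degrees towards the hub); it rests against the hub, 51 mm from the axis, up to 8 mm off its trough's middle line.
- bead_lilac: The lilac wooden bead: a ball 30 mm in diameter, origin at its centre. It starts in one of the troughs, one bead in each (46 mm wide, open on top and at the outer end, 36 to 98 mm from the axis, floor falling 8 degrees towards the hub); it rests against the hub, 51 mm from the axis, up to 8 mm off its trough's middle line.
- bead_blue: The blue wooden bead: a ball 30 mm in diameter, origin at its centre. It starts in one of the troughs, one bead in each (46 mm wide, open on top and at the outer end, 36 to 98 mm from the axis, floor falling 8 degrees towards the hub); it rests against the hub, 51 mm from the axis, up to 8 mm off its trough's middle line.
- teether: Bone-shaped wooden teether, 88 mm long, 16 mm high, standing loose on the table, not part of the job; origin at the centre of its underside.
- lidded_bowl: Sage-green bowl with cream lid, 114 mm across, 60 mm high, standing loose on the table, not part of the job; origin at the centre of its underside.
- tumbler: Glass tumbler, 72 mm across, 85 mm high, standing loose on the table, not part of the job; origin at the centre of its underside.
- mug: Terracotta mug, 72 mm across, 75 mm high, standing loose on the table, not part of the job; origin at the centre of its underside.
- lilac_bowl: Lilac bowl, 110 mm across, 55 mm high, standing loose on the table, not part of the job; origin at the centre of its underside.
- jar: Blue jar with white cap, 52 mm across, 70 mm high, standing loose on the table, not part of the job; origin at the centre of its underside.

How it is judged:
By the outcome, as a careful person would: the job done as asked, in the order asked, and still so for the second after the job is handed in, with the robot touching nothing.
It also fails if it takes over 58 s, if anything falls off the work surface, if the arm or the gripper's body presses on something with over 40 N, if the wrist force passes 120 N, or if a joint passes its speed limit or range.

ROBOT

A 6-joint arm with a two-finger parallel gripper is mounted at the origin on the work surface. World frame = base frame: x ahead of the robot, y to its left, z up, the work surface at z = 0. Lengths are in m, angles in rad, forces in N, time in s.
With the tool pointing down it reaches from about 0.375 to 0.9 m from the base axis. Payload 3.1 kg.
Tool frame: the origin (TCP) lies between the finger pads; the fingertips stand 17 mm ahead of it and the grasp point (between the pads) lies 2 mm behind it; z points along the fingers, y is the line along which they close (so a half turn about z gives the same grasp; the last joint's range is limited). The gripper opens to 85 mm and grips with 20 to 120 N. Pads are 22 mm wide; open, the fingers measure 114 mm over their backs; the gripper's body (76 mm by 85 mm) begins 54 mm behind the grasp point. The pads swing forward as they close: fully open they stand 13 mm farther back than shut.
Start: joints at [-1.478, 0.527, 1.433, -0, 1.181, -0.178], TCP at [0.168, -0.602, 0.248] pointing down, gripper open.
Joint ranges: [-3.08, 3.08], [-0.75, 2.2], [0.22, 2.44], [-1.43, 4.57], [0, 2.65], [-2.85, 2.85]. Speed limits (rad/s): [2.79, 2.79, 3.14, 3.14, 3.14, 3.14].

INTERFACE

Orientations are given as a unit quaternion [x, y, z, w].
In Python, from station import sense, vision, order gives the robot as it stands.
- The arm moves only by the shell command python3 -m crank 'ROWS' [OPENING] [FORCE]. ROWS is JSON, a list of rows, each an object with "dp": the shift along the world's x, y, z in units of 30 mm (1.0 is 30 mm), a list of three; "angular": the turn, a rotation vector about the world's x, y, z in degrees, a list of three. In form: [{"dp": [dx, dy, dz], "angular": [ax, ay, az]}, ...]. A call has 1 to 20 rows; each row shifts and turns the commanded pose from where the row before left it; what a row does not reach is not made up. A row lasts 1/10 s, in which the tool goes at most 50 mm and 8.59 degrees, less where a joint would pass 70% of its speed; a pose out of reach is approached as far as the arm can. A call is refused whole if a number of a shift passes 1 or a number of a turn 8.59, either way. A call with a gripper value outside its range is refused whole. OPENING is the closure, from 0 (fully open) to 1 (shut), set as the call begins (- or left out, the last holds). The fingers move at their own pace and stop on an object; FORCE is the grip in N (left out, the last holds). Time passes only in rows, so rows that do not move let the fingers close. It gives the time, the measured TCP pose, the force, the opening and the grip force at its end, in the units of the state.
- sense(): the state, without advancing time (a new reading comes with each control period).
- vision.snapshot(name): name is "side" or "top" or "wrist"; returns a dict with "image" (400x640x3 uint8, blue, green, red), "range_z" (400x640 float32, m along the optical axis (not along the pixel's ray), 0 where there is no reading), "mtx" (3x3 intrinsics, pixels), "pose" (4x4, takes a point from camera to world coordinates); the wrist camera has in their place "mount" (4x4, takes a point from camera to tool coordinates, whose origin is the TCP and whose axes are the flange's). Camera axes: x right, y down, z forward; pixel columns grow to the right and rows downward; lengths in m; the calibration is good to about 2 mm. A picture is of the moment at which its call begins: read the wrist's pose just before it.
- order.sign_off(): hands the job in; it is judged then, once.
The state is a dict: "t": time; "q": joint angles; "qd": joint speeds; "tau": joint torques, N m; "tcp_pos": TCP position; "tool_rot": TCP orientation; "force": force on the tool from outside, world axes, zero at the start; "ft_torque": the same for the moment, N m; "finger_gap": opening from 0.0 (shut) to 1.0 (fully open); "gripper_force": force on a finger pad.
Only numpy, scipy, OpenCV 4.12 (cv2) and the standard library are available. Lean on these libraries where they do the work, as an engineer would, in place of code of your own. Each camera call takes 0.05 s, during which the arm holds its last target. There are 200 camera calls.

## Working session

There is one attempt and no reset: what is moved stays moved. The work goes in short steps, Python scripts to look and compute and a shell command to move; the robot and the scene stay as the last step left them, time stands still between calls to the robot, and variables do not carry over. Pictures are saved under pics/ and viewed, at most 10 in all, crops included, and the job is handed in when it is done.

```bash
mkdir -p pics; python3 - <<'E'
from station import sense, vision
import cv2,numpy as np
s=sense();print(s['t'],s['tcp_pos'],s['tool_rot'],s['force'],s['finger_gap'])
for n in('top','side'):
    v=vision.snapshot(n);cv2.imwrite(f'pics/{n}.png',v['image']);np.savez(f'{n}.npz',**v);print(n,v['mtx'].tolist(),v['pose'].round(3).tolist())
v=vision.snapshot('wrist');print(v['mtx'].tolist(),v['mount'].round(4).tolist())
E
```

```text
0.0 [ 0.16774059 -0.60135147  0.24731129] [ 9.90782543e-01  1.35457445e-01  5.30233369e-05 -1.10962066e-03] [1.09919169 0.53349292 0.08299684] 1.0002573957943144
top [[402.21604531648785, 0.0, 322.15634521927154], [0.0, 402.21604531648785, 203.0946834622301], [0.0, 0.0, 1.0]] [[-0.018, -0.995, 0.101, 0.443], [-1.0, 0.019, 0.007, 0.062], [-0.008, -0.1, -0.995, 1.517], [0.0, 0.0, 0.0, 1.0]]
side [[484.6032482169706, 0.0, 321.2586728657937], [0.0, 484.6032482169706, 200.33392560073622], [0.0, 0.0, 1.0]] [[-0.936, -0.276, 0.217, 0.276], [-0.351, 0.731, -0.586, 0.907], [0.004, -0.624, -0.781, 1.244], [0.0, 0.0, 0.0, 1.0]]
[[296.36002826223995, 0.0, 318.5799833458148], [0.0, 296.36002826223995, 199.17602762397553], [0.0, 0.0, 1.0]] [[0.0004, -0.9562, -0.2927, 0.0755], [1.0, 0.0003, 0.0004, 0.0002], [-0.0003, -0.2927, 0.9562, -0.1264], [0.0, 0.0, 0.0, 1.0]]
```

View pics/top.png

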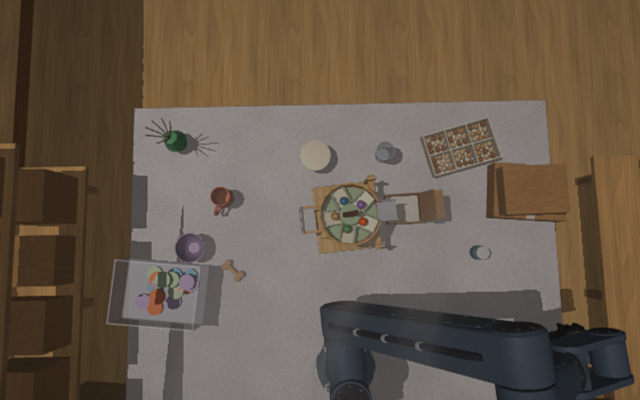

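View pics/side.png

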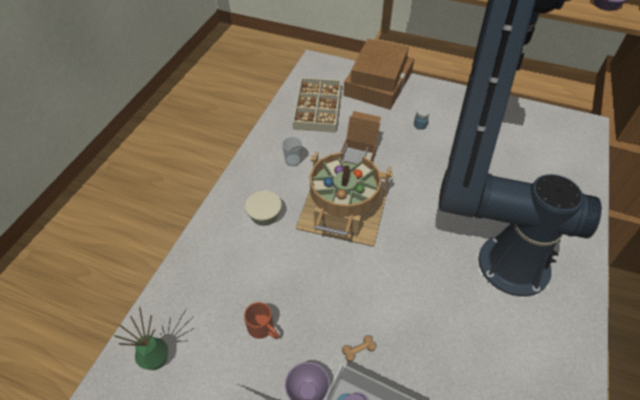

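The top view shows the carousel at about (350,213), the handle at (308,219), the spout and box to the right at (390-440,208) and the orange bead at (363,222). The side view agrees: the spout points away towards (358,150) and the handle is at (335,230). Next I'll measure in enlarged crops.

```bash
cat > h.py <<'E'
import numpy as np,cv2
def ray(v,uv,z):
    P=v['pose'];d=P[:3,:3]@np.linalg.solve(v['mtx'],[uv[0],uv[1],1.]);o=P[:3,3]
    return o+d*(z-o[2])/d[2]
def proj(v,X):
    P=v['pose'];c=P[:3,:3].T@(np.asarray(X)-P[:3,3]);p=v['mtx']@c;return p[:2]/p[2]
def blob(img,lo,hi,roi,amin=8):
    h=cv2.cvtColor(img,cv2.COLOR_BGR2HSV);m=cv2.inRange(h,lo,hi)
    k=np.zeros_like(m);x0,y0,x1,y1=roi;k[y0:y1,x0:x1]=255;m&=k
    n,l,s,c=cv2.connectedComponentsWithStats(m)
    return [(s[i,4],c[i].round(2).tolist(),s[i,:4].tolist()) for i in range(1,n) if s[i,4]>=amin]
E
python3 - <<'E'
from h import *
for n,(x0,y0,x1,y1) in dict(top=(290,165,450,265),side=(285,105,405,245)).items():
    v=np.load(n+'.npz');f=5 if n=='top' else 4
    cv2.imwrite(f'pics/{n}_c.png',cv2.resize(v['image'][y0:y1,x0:x1],None,fx=f,fy=f,interpolation=cv2.INTER_CUBIC))
v=np.load('top.npz')
h=cv2.cvtColor(v['image'],cv2.COLOR_BGR2HSV)
for p in[(363,222),(349,229),(336,216),(344,201),(361,205),(349,213),(304,222)]:print(p,h[p[1],p[0]],v['range_z'][p[1],p[0]])
E
```

```text
(363, 222) [ 10 214 157] 1.373299
(349, 229) [ 49 101  86] 1.369194
(336, 216) [ 16 128 129] 1.3799211
(344, 201) [103 129 111] 1.3738272
(361, 205) [144  83 114] 1.3787508
(349, 213) [ 10 120  66] 1.3439922
(304, 222) [  8  18 112] 1.5256871
```

View pics/top_c.png

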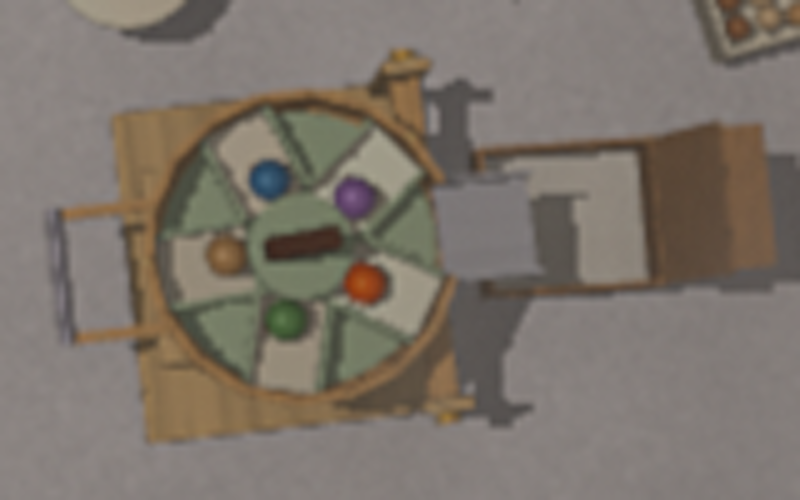

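View pics/side_c.png

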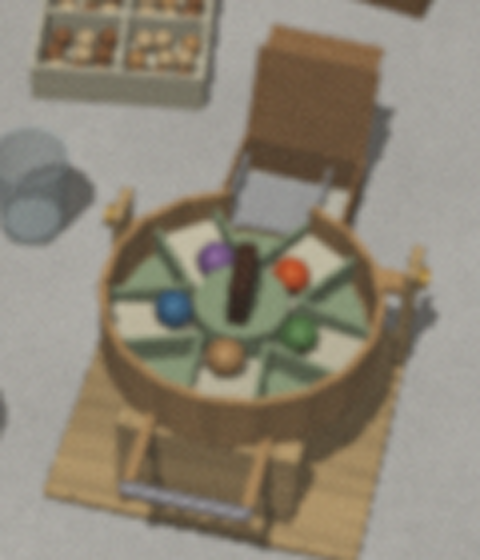

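The top crop shows the knob at about (303,243), the handle bar from (55,213) to (68,340), and the orange bead at (366,284). The tray gap is at (440,230) and the hinge pins are at (404,57) and (448,412). In the side crop the handle runs from (125,490) to (248,513), and the orange trough sits just beside the gap. Now for the geometry.

```bash
cat > meas.py <<'E'
from h import *
T=np.load('top.npz');S=np.load('side.npz')
def c(n,p): 
    f,x,y=(5,290,165) if n=='t' else (4,285,105)
    return (p[0]+.5)/f-.5+x,(p[1]+.5)/f-.5+y
# knob
for v,roi in((T,(338,203,362,222)),(S,(335,160,355,190))):
    g=v['image'];m=np.zeros(g.shape[:2],np.uint8);x0,y0,x1,y1=roi
    h=cv2.cvtColor(g,cv2.COLOR_BGR2HSV)
    m[y0:y1,x0:x1]=((h[y0:y1,x0:x1,2]<85)&((h[y0:y1,x0:x1,0]<18)|(h[y0:y1,x0:x1,0]>165)))*255
    n,l,s,cc=cv2.connectedComponentsWithStats(m);i=1+np.argmax(s[1:,4]);ys,xs=np.where(l==i)
    r=cv2.minAreaRect(np.c_[xs,ys].astype(np.float32));print('knob',s[i],cc[i],r)
    print(ray(v,cc[i],.165 if v is T else .16))
ends=[ray(T,c('t',p),.178) for p in((266,249),(341,237))];print('knob ends',ends,np.mean(ends,0))
hb=[ray(T,c('t',p),.105) for p in((55,213),(68,340))];print('handle top',np.mean(hb,0),np.linalg.norm(hb[0]-hb[1]))
hs=[ray(S,c('s',p),.105) for p in((125,490),(248,513))];print('handle side',np.mean(hs,0),np.linalg.norm(hs[0]-hs[1]))
pins=[ray(T,c('t',p),.115) for p in((404,57),(445,410))];print('hinge',np.mean(pins,0),np.linalg.norm(pins[0]-pins[1]))
B={}
for k,pt in dict(orange=(366,284),green=(287,320),natural=(227,254),blue=(270,180),lilac=(355,198)).items(): B[k]=ray(T,c('t',pt),.134);print(k,B[k])
P=np.array(list(B.values()))
A=np.c_[2*P[:,:2],np.ones(5)];sol=np.linalg.lstsq(A,(P[:,:2]**2).sum(1),rcond=None)[0];print('bead circle',sol[:2],np.sqrt(sol[2]+sol[:2]@sol[:2]))
C=np.array([sol[0],sol[1]])
H=(np.mean(hb,0)+np.mean(hs,0))[:2]/2;N=np.mean(pins,0)[:2]
print('C-H',np.linalg.norm(H-C),'C-N',np.linalg.norm(N-C))
d=N-H;print('sp dir deg',np.degrees(np.arctan2(d[1],d[0])))
a=lambda w:np.degrees(np.arctan2(w[1],w[0]))
for w in(C-H,N-C,hb[0]-hb[1],hs[0]-hs[1],pins[0]-pins[1],ends[1]-ends[0]):print(a(w),end=' ')
print();[print(k,a(B[k][:2]-C)-a(d)) for k in B]
E
python3 meas.py
```

```text
knob [343 211  15   6  65] [350.06153846 213.4       ] ((350.0769348144531, 213.38462829589844), (4.3145551681518555, 14.512594223022461), 78.69007110595703)
[ 0.54326452 -0.02198574  0.165     ]
knob [343 166   6  19  84] [345.25       174.46428571] ((345.5, 175.0), (18.0, 5.0), 90.0)
[ 0.54447576 -0.02429105  0.16      ]
knob ends [array([0.53940713, 0.00311751, 0.178     ]), array([ 0.54650716, -0.0470977 ,  0.178     ])] [ 0.54295715 -0.02199009  0.178     ]
handle top [0.52807476 0.14408288 0.105     ] 0.08991143863260534
handle side [0.52718059 0.14466932 0.105     ] 0.0902379677683406
hinge [ 0.55384274 -0.11051055  0.115     ] 0.24872895975162218
orange [ 0.51718005 -0.06700322  0.134     ]
green [ 0.49345035 -0.01211607  0.134     ]
natural [0.53961227 0.02811071 0.134     ]
blue [ 0.59032894 -0.00269525  0.134     ]
lilac [ 0.57672652 -0.06107815  0.134     ]
bead circle [ 0.54324179 -0.02282469] 0.05106731773203748
C-H 0.16792827182657882 C-N 0.08832434867604455
sp dir deg -84.12778271679542
-84.66488441044876 -83.10656925559532 5.104464896315216 7.803341019818713 4.834259171135013 -81.95218130178466 
orange -36.409363543151
green 251.99009540901883
natural 178.20362925833754
blue 107.27416527267172
lilac 35.32470470496224
```

The measurements agree: centre to handle is 168 mm, centre to hinge is 88 mm (about 90) and the bead circle radius is 51 mm. The spout direction is about -84.5° in world, and the orange trough is 36° short of it, so the wheel turns +36°. Next I move above the knob.

```bash
python3 -m crank '[{"dp":[0.45,0.69,0],"angular":[0,0,2.9]},{"dp":[0.45,0.69,0],"angular":[0,0,2.9]},{"dp":[0.45,0.69,0],"angular":[0,0,2.9]},{"dp":[0.45,0.69,0],"angular":[0,0,2.9]},{"dp":[0.45,0.69,0],"angular":[0,0,2.9]},{"dp":[0.45,0.69,0],"angular":[0,0,2.9]},{"dp":[0.45,0.69,0],"angular":[0,0,2.9]},{"dp":[0.45,0.69,0],"angular":[0,0,2.9]},{"dp":[0.45,0.69,0],"angular":[0,0,2.9]},{"dp":[0.45,0.69,0],"angular":[0,0,2.9]},{"dp":[0.45,0.69,0],"angular":[0,0,2.9]},{"dp":[0.45,0.69,0],"angular":[0,0,2.9]},{"dp":[0.45,0.69,0],"angular":[0,0,2.9]},{"dp":[0.45,0.69,0],"angular":[0,0,2.9]},{"dp":[0.45,0.69,0],"angular":[0,0,2.9]},{"dp":[0.45,0.69,0],"angular":[0,0,2.9]},{"dp":[0.45,0.69,0],"angular":[0,0,2.9]},{"dp":[0.45,0.69,0],"angular":[0,0,2.9]},{"dp":[0.45,0.69,0],"angular":[0,0,2.9]},{"dp":[0.45,0.69,0],"angular":[0,0,2.9]}]' 0.5 30
python3 -m crank '[{"dp":[0.45,0.69,0],"angular":[0,0,2.9]},{"dp":[0.45,0.69,0],"angular":[0,0,2.9]},{"dp":[0.45,0.69,0],"angular":[0,0,2.9]},{"dp":[0.45,0.69,0],"angular":[0,0,2.9]},{"dp":[0.45,0.69,0],"angular":[0,0,2.9]},{"dp":[0.45,0.69,0],"angular":[0,0,2.9]},{"dp":[0.45,0.69,0],"angular":[0,0,2.9]},{"dp":[0.4,0.69,0],"angular":[0,0,2.6]},{"dp":[0,0,0],"angular":[0,0,0]},{"dp":[0,0,0],"angular":[0,0,0]}]'
cat > st.py <<'E'
from station import sense
import numpy as np
from scipy.spatial.transform import Rotation as R
s=sense();M=R.from_quat(s['tool_rot']).as_matrix()
print(s['t'],np.round(s['tcp_pos'],4),'ydir',np.degrees(np.arctan2(M[1,1],M[0,1])).round(2),'z',M[:,2].round(3),'F',np.round(s['force'],1),'gap',round(s['finger_gap'],3),s['gripper_force'],'q',np.round(s['q'],2))
E
python3 st.py; python3 - <<'E'
from station import sense,vision
import cv2,numpy as np
v=vision.snapshot('wrist');cv2.imwrite('pics/w1.png',v['image']);s=sense();np.savez('w1.npz',p=s['tcp_pos'],r=s['tool_rot'],**v)
E
```

```text
t: 2.15
tcp_pos: [0.4381, -0.187, 0.2482]
tool_rot: [0.8, 0.6, -0.0, -0.0]
force: [0.5, -0.2, 0.0]
finger_gap: 0.497
gripper_force: 0.0
t: 3.15
tcp_pos: [0.5439, -0.0222, 0.248]
tool_rot: [0.666, 0.746, -0.0, -0.0]
force: [0.3, -0.4, -0.3]
finger_gap: 0.5
gripper_force: 0.0
3.15 [ 0.5439 -0.0222  0.248 ] ydir 6.52 z [-0.001 -0.    -1.   ] F [ 0.3 -0.4 -0.3] gap 0.5 0.0 q [-0.25  0.42  1.64 -0.    1.09 -0.36]
```

View pics/w1.png

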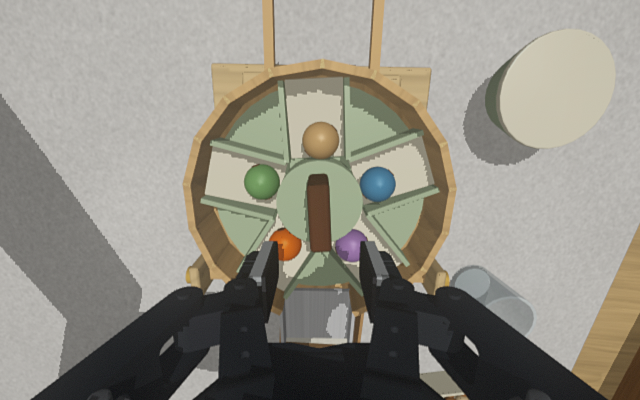

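The wrist view shows the knob at (318,175-250), midway between the fingers at (263 and 373) and nearly aligned with them. I'll descend 85 mm and close.

```bash
python3 -m crank '[{"dp":[0,0,-0.4],"angular":[0,0,0]},{"dp":[0,0,-0.5],"angular":[0,0,0]},{"dp":[0,0,-0.5],"angular":[0,0,0]},{"dp":[0,0,-0.5],"angular":[0,0,0]},{"dp":[0,0,-0.4],"angular":[0,0,0]},{"dp":[0,0,-0.3],"angular":[0,0,0]},{"dp":[0,0,-0.23],"angular":[0,0,0]},{"dp":[0,0,0],"angular":[0,0,0]}]'; python3 st.py
python3 -m crank '[{"dp":[0,0,0],"angular":[0,0,0]},{"dp":[0,0,0],"angular":[0,0,0]},{"dp":[0,0,0],"angular":[0,0,0]},{"dp":[0,0,0],"angular":[0,0,0]},{"dp":[0,0,0],"angular":[0,0,0]},{"dp":[0,0,0],"angular":[0,0,0]},{"dp":[0,0,0],"angular":[0,0,0]},{"dp":[0,0,0],"angular":[0,0,0]}]' 1 30; python3 st.py
```

```text
t: 4.0
tcp_pos: [0.5438, -0.0225, 0.1624]
tool_rot: [0.666, 0.746, -0.0, -0.001]
force: [0.9, -0.2, 0.0]
finger_gap: 0.5
gripper_force: 0.0
4.0 [ 0.5438 -0.0225  0.1624] ydir 6.45 z [-0.002  0.    -1.   ] F [ 0.9 -0.2  0. ] gap 0.5 0.0 q [-0.25  0.54  1.72 -0.    0.89 -0.36]
t: 4.8
tcp_pos: [0.5444, -0.0225, 0.164]
tool_rot: [0.666, 0.746, 0.0, 0.0]
force: [-2.3, -0.3, 5.5]
finger_gap: 0.177
gripper_force: 32.5
4.8 [ 0.5444 -0.0225  0.164 ] ydir 6.48 z [ 0. -0. -1.] F [-2.3 -0.3  5.5] gap 0.177 32.473105788230896 q [-0.25  0.54  1.72 -0.    0.89 -0.36]
```

```bash
python3 -m crank '[{"dp":[0,0,0],"angular":[0,0,2.5]},{"dp":[0,0,0],"angular":[0,0,2.5]},{"dp":[0,0,0],"angular":[0,0,2.5]},{"dp":[0,0,0],"angular":[0,0,2.5]},{"dp":[0,0,0],"angular":[0,0,2.5]},{"dp":[0,0,0],"angular":[0,0,2.5]},{"dp":[0,0,0],"angular":[0,0,2.5]},{"dp":[0,0,0],"angular":[0,0,2.5]},{"dp":[0,0,0],"angular":[0,0,2.5]},{"dp":[0,0,0],"angular":[0,0,2.5]},{"dp":[0,0,0],"angular":[0,0,2.5]},{"dp":[0,0,0],"angular":[0,0,2.5]},{"dp":[0,0,0],"angular":[0,0,2.5]},{"dp":[0,0,0],"angular":[0,0,2.5]},{"dp":[0,0,0],"angular":[0,0,0]},{"dp":[0,0,0],"angular":[0,0,0]}]'; python3 st.py
python3 -m crank '[{"dp":[0,0,0],"angular":[0,0,0]},{"dp":[0,0,0],"angular":[0,0,0]},{"dp":[0,0,0],"angular":[0,0,0]},{"dp":[0,0,0],"angular":[0,0,0]}]' 0.5; python3 st.py
python3 -m crank '[{"dp":[0,0,0.3],"angular":[0,0,0]},{"dp":[0,0,0.5],"angular":[0,0,0]},{"dp":[0,0,0.5],"angular":[0,0,0]},{"dp":[0,0,0.5],"angular":[0,0,0]},{"dp":[0,0,0.5],"angular":[0,0,0]},{"dp":[0,0,0.5],"angular":[0,0,0]},{"dp":[0,0,0],"angular":[0,0,0]},{"dp":[0,0,0],"angular":[0,0,0]}]'; python3 st.py
python3 - <<'E'
from station import sense,vision
import cv2,numpy as np
s=sense();v=vision.snapshot('wrist');cv2.imwrite('pics/w2.png',v['image']);np.savez('w2.npz',p=s['tcp_pos'],r=s['tool_rot'],**v)
v=vision.snapshot('side');np.savez('side2.npz',**v);cv2.imwrite('pics/side2.png',cv2.resize(v['image'][105:245,285:405],None,fx=4,fy=4,interpolation=cv2.INTER_CUBIC))
E
```

```text
t: 6.4
tcp_pos: [0.5442, -0.0226, 0.164]
tool_rot: [0.411, 0.912, -0.0, 0.0]
force: [-2.0, -1.0, 5.6]
finger_gap: 0.181
gripper_force: 32.5
6.4 [ 0.5442 -0.0226  0.164 ] ydir 41.5 z [ 0. -0. -1.] F [-2.  -1.   5.6] gap 0.181 32.51993000507355 q [-0.25  0.54  1.72 -0.    0.89 -0.97]
t: 6.8
tcp_pos: [0.5444, -0.0223, 0.1632]
tool_rot: [0.411, 0.912, 0.0, -0.0]
force: [0.5, 0.3, 0.3]
finger_gap: 0.501
gripper_force: 0.0
6.8 [ 0.5444 -0.0223  0.1632] ydir 41.47 z [-0.  0. -1.] F [0.5 0.3 0.3] gap 0.501 0.0 q [-0.25  0.54  1.72  0.    0.89 -0.97]
t: 7.6
tcp_pos: [0.5443, -0.0224, 0.2477]
tool_rot: [0.411, 0.912, 0.0, 0.0]
force: [-0.3, -0.0, -0.0]
finger_gap: 0.496
gripper_force: 0.0
7.6 [ 0.5443 -0.0224  0.2477] ydir 41.47 z [ 0.001 -0.    -1.   ] F [-0.3 -0.  -0. ] gap 0.496 0.0 q [-0.25  0.42  1.64  0.    1.08 -0.97]
```

View pics/w2.png

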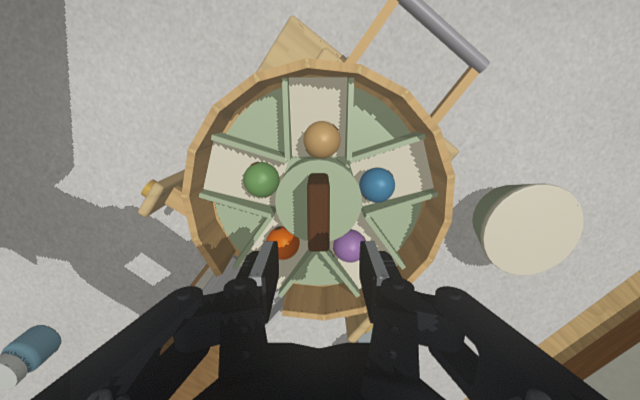

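The wrist view shows the wheel turned with the knob, with orange at (283,242) now towards the spout side and the handle bar ending at (488,68). I'll move above the handle with the closing axis across the bar.

```bash
python3 -m crank '[{"dp":[-0.05,0.5,0],"angular":[0,0,4.9]},{"dp":[-0.05,0.5,0],"angular":[0,0,4.9]},{"dp":[-0.05,0.5,0],"angular":[0,0,4.9]},{"dp":[-0.05,0.5,0],"angular":[0,0,4.9]},{"dp":[-0.05,0.5,0],"angular":[0,0,4.9]},{"dp":[-0.05,0.5,0],"angular":[0,0,4.9]},{"dp":[-0.05,0.5,0],"angular":[0,0,4.9]},{"dp":[-0.05,0.5,0],"angular":[0,0,4.9]},{"dp":[-0.05,0.5,0],"angular":[0,0,4.9]},{"dp":[-0.05,0.5,0],"angular":[0,0,4.9]},{"dp":[-0.06,0.56,0],"angular":[0,0,5.0]},{"dp":[0,0,0],"angular":[0,0,0]},{"dp":[0,0,0],"angular":[0,0,0]}]' 0.5; python3 st.py
python3 - <<'E'
from station import sense,vision
import cv2,numpy as np
s=sense();v=vision.snapshot('wrist');np.savez('w3.npz',p=s['tcp_pos'],r=s['tool_rot'],**v)
t=vision.snapshot('side');np.savez('side3.npz',**t)
a=cv2.resize(t['image'][105:245,285:405],(480,560),interpolation=cv2.INTER_CUBIC)
b=cv2.resize(v['image'],(320,200));c=np.zeros((560,800,3),np.uint8);c[:,:480]=a;c[:200,480:]=b
t=vision.snapshot('top');np.savez('top3.npz',**t)
c[210:470,480:]=cv2.resize(t['image'][180:245,320:400],(320,260),interpolation=cv2.INTER_CUBIC)
cv2.imwrite('pics/m3.png',c)
E
```

```text
t: 9.0
tcp_pos: [0.5271, 0.1442, 0.2467]
tool_rot: [-0.047, 0.999, -0.0, -0.001]
force: [1.1, -0.2, -0.0]
finger_gap: 0.499
gripper_force: 0.0
9.0 [0.5271 0.1442 0.2467] ydir 95.42 z [-0.001 -0.001 -1.   ] F [ 1.1 -0.2 -0. ] gap 0.499 0.0 q [ 0.06  0.42  1.63 -0.    1.09 -1.6 ]
```

View pics/m3.png

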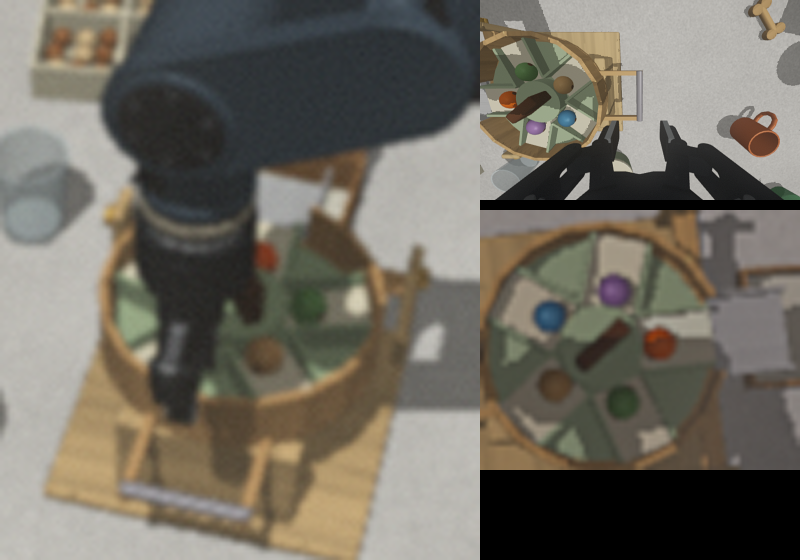

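In this picture the orange trough (660,338) points straight at the spout mouth (720-790,335), so it is aligned. In the wrist inset the bar at about (640,70-120) lies midway between the fingers. I'll check the bar position numerically from the wrist view.

```bash
python3 - <<'E'
from h import *
from scipy.spatial.transform import Rotation as R
d=dict(np.load('w3.npz'));T=np.eye(4);T[:3,:3]=R.from_quat(d['r']).as_matrix();T[:3,3]=d['p'];v=dict(mtx=d['mtx'],pose=T@d['mount'])
h=cv2.cvtColor(d['image'],cv2.COLOR_BGR2HSV)[130:250,290:350]
m=((h[...,1]<45)&(h[...,2]<150)&(h[...,2]>60)).astype(np.uint8)
n,l,s,c=cv2.connectedComponentsWithStats(m)
for i in range(1,n):
    if s[i,4]>150: print(s[i],c[i]+[290,130])
rz=d['range_z'][130:250,290:350];pz=np.median(rz[m>0]) ;print(pz)
for z in(.105,.111):
  for p in((319,140),(319,240),(319,190)):print(p,ray(v,p,z))
E
```

```text
[ 22  11  14 102 894] [318.00559284 189.42505593]
0.2722745
(319, 140) [0.48020557 0.13997844 0.105     ]
(319, 240) [0.57710375 0.14925713 0.105     ]
(319, 190) [0.52618132 0.14438094 0.105     ]
(319, 140) [0.47961051 0.13991759 0.111     ]
(319, 240) [0.57434077 0.14898868 0.111     ]
(319, 190) [0.52455764 0.1442216  0.111     ]
```

The wrist view puts the bar at (0.526, 0.144), which matches the TCP. I'll descend and grip.

```bash
python3 -m crank '[{"dp":[0,0,-0.4],"angular":[0,0,0]},{"dp":[0,0,-0.5],"angular":[0,0,0]},{"dp":[0,0,-0.5],"angular":[0,0,0]},{"dp":[0,0,-0.5],"angular":[0,0,0]},{"dp":[0,0,-0.5],"angular":[0,0,0]},{"dp":[0,0,-0.5],"angular":[0,0,0]},{"dp":[0,0,-0.5],"angular":[0,0,0]},{"dp":[0,0,-0.5],"angular":[0,0,0]},{"dp":[0,0,-0.4],"angular":[0,0,0]},{"dp":[0,0,-0.3],"angular":[0,0,0]},{"dp":[0,0,-0.2],"angular":[0,0,0]},{"dp":[0,0,0],"angular":[0,0,0]},{"dp":[0,0,0],"angular":[0,0,0]}]'; python3 st.py
python3 -m crank '[{"dp":[0,0,0],"angular":[0,0,0]},{"dp":[0,0,0],"angular":[0,0,0]},{"dp":[0,0,0],"angular":[0,0,0]},{"dp":[0,0,0],"angular":[0,0,0]},{"dp":[0,0,0],"angular":[0,0,0]},{"dp":[0,0,0],"angular":[0,0,0]},{"dp":[0,0,0],"angular":[0,0,0]},{"dp":[0,0,0],"angular":[0,0,0]}]' 1 30; python3 st.py
```

```text
t: 10.45
tcp_pos: [0.5278, 0.1444, 0.1036]
tool_rot: [-0.048, 0.999, -0.0, 0.0]
force: [0.1, -0.4, 0.9]
finger_gap: 0.501
gripper_force: 0.0
10.45 [0.5278 0.1444 0.1036] ydir 95.47 z [ 0.001  0.    -1.   ] F [ 0.1 -0.4  0.9] gap 0.501 0.0 q [ 0.06  0.64  1.75 -0.    0.76 -1.6 ]
t: 11.25
tcp_pos: [0.5279, 0.1444, 0.104]
tool_rot: [-0.048, 0.999, 0.0, 0.001]
force: [-0.5, -1.0, 5.7]
finger_gap: 0.129
gripper_force: 29.4
11.25 [0.5279 0.1444 0.104 ] ydir 95.47 z [ 0.001  0.    -1.   ] F [-0.5 -1.   5.7] gap 0.129 29.423279464244843 q [ 0.06  0.64  1.75  0.    0.76 -1.6 ]
```

The bar is held (gap 11 mm). I'll lift slowly along the hinge arc to about 0.33 rad, then 0.5.

```bash
python3 -m crank '[{"dp":[0.001,-0.003,0.143],"angular":[0,0,0]},{"dp":[0.001,-0.006,0.143],"angular":[0,0,0]},{"dp":[0.001,-0.01,0.143],"angular":[0,0,0]},{"dp":[0.001,-0.012,0.143],"angular":[0,0,0]},{"dp":[0.001,-0.012,0.143],"angular":[0,0,0]},{"dp":[0.001,-0.012,0.143],"angular":[0,0,0]},{"dp":[0.001,-0.014,0.143],"angular":[0,0,0]},{"dp":[0.001,-0.016,0.143],"angular":[0,0,0]},{"dp":[0.001,-0.018,0.143],"angular":[0,0,0]},{"dp":[0.002,-0.02,0.143],"angular":[0,0,0]},{"dp":[0.003,-0.028,0.139],"angular":[0,0,0]},{"dp":[0.003,-0.03,0.139],"angular":[0,0,0]},{"dp":[0.003,-0.032,0.139],"angular":[0,0,0]},{"dp":[0.003,-0.034,0.139],"angular":[0,0,0]},{"dp":[0.003,-0.036,0.139],"angular":[0,0,0]},{"dp":[0.003,-0.036,0.139],"angular":[0,0,0]},{"dp":[0.004,-0.038,0.139],"angular":[0,0,0]},{"dp":[0.004,-0.038,0.139],"angular":[0,0,0]},{"dp":[0.004,-0.04,0.139],"angular":[0,0,0]},{"dp":[0.004,-0.042,0.139],"angular":[0,0,0]}]'; python3 st.py
python3 -m crank '[{"dp":[0.005,-0.05,0.133],"angular":[0,0,0]},{"dp":[0.005,-0.052,0.133],"angular":[0,0,0]},{"dp":[0.005,-0.054,0.132],"angular":[0,0,0]},{"dp":[0.005,-0.056,0.132],"angular":[0,0,0]},{"dp":[0.006,-0.058,0.131],"angular":[0,0,0]},{"dp":[0.006,-0.06,0.131],"angular":[0,0,0]},{"dp":[0.006,-0.06,0.13],"angular":[0,0,0]},{"dp":[0.006,-0.062,0.13],"angular":[0,0,0]},{"dp":[0.006,-0.062,0.129],"angular":[0,0,0]},{"dp":[0.006,-0.064,0.129],"angular":[0,0,0]},{"dp":[0,0,0],"angular":[0,0,0]},{"dp":[0,0,0],"angular":[0,0,0]},{"dp":[0,0,0],"angular":[0,0,0]},{"dp":[0,0,0],"angular":[0,0,0]},{"dp":[0,0,0],"angular":[0,0,0]}]'; python3 st.py
python3 - <<'E'
from station import vision
import cv2,numpy as np
c=np.zeros((560,800,3),np.uint8)
t=vision.snapshot('side');np.savez('side4.npz',**t);c[:,:480]=cv2.resize(t['image'][105:245,285:405],(480,560),interpolation=cv2.INTER_CUBIC)
t=vision.snapshot('top');np.savez('top4.npz',**t);c[:260,480:]=cv2.resize(t['image'][170:251,340:440],(320,260),interpolation=cv2.INTER_CUBIC)
t=vision.snapshot('wrist');c[300:500,480:]=cv2.resize(t['image'],(320,200))
cv2.imwrite('pics/m4.png',c)
E
```

```text
t: 13.25
tcp_pos: [0.5291, 0.1308, 0.1887]
tool_rot: [-0.047, 0.999, 0.001, 0.001]
force: [3.7, 6.3, -3.0]
finger_gap: 0.126
gripper_force: 29.2
13.25 [0.5291 0.1308 0.1887] ydir 95.44 z [ 0.001  0.002 -1.   ] F [ 3.7  6.3 -3. ] gap 0.126 29.18577790260315 q [ 0.04  0.5   1.7   0.    0.94 -1.63]
t: 14.75
tcp_pos: [0.5307, 0.1141, 0.2282]
tool_rot: [-0.047, 0.999, 0.001, 0.001]
force: [2.4, 6.4, -0.7]
finger_gap: 0.127
gripper_force: 29.3
14.75 [0.5307 0.1141 0.2282] ydir 95.43 z [ 0.001  0.003 -1.   ] F [ 2.4  6.4 -0.7] gap 0.127 29.250481724739075 q [ 0.    0.44  1.66  0.    1.04 -1.66]
```

View pics/m4.png

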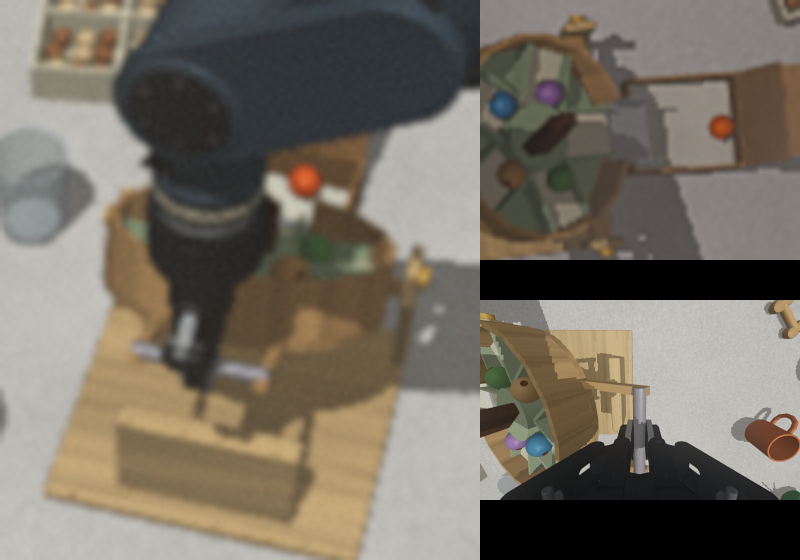

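The orange bead is in the gift box (top inset (721,127), side view (305,180)) and the other four are still in the tray. I'll lower along the same arc, slower at the end.

```bash
python3 -m crank '[{"dp":[-0.006,0.064,-0.129],"angular":[0,0,0]},{"dp":[-0.006,0.062,-0.129],"angular":[0,0,0]},{"dp":[-0.006,0.062,-0.13],"angular":[0,0,0]},{"dp":[-0.006,0.06,-0.13],"angular":[0,0,0]},{"dp":[-0.006,0.06,-0.131],"angular":[0,0,0]},{"dp":[-0.006,0.058,-0.131],"angular":[0,0,0]},{"dp":[-0.005,0.056,-0.132],"angular":[0,0,0]},{"dp":[-0.005,0.054,-0.132],"angular":[0,0,0]},{"dp":[-0.005,0.052,-0.133],"angular":[0,0,0]},{"dp":[-0.005,0.05,-0.133],"angular":[0,0,0]},{"dp":[-0.004,0.042,-0.139],"angular":[0,0,0]},{"dp":[-0.004,0.04,-0.139],"angular":[0,0,0]},{"dp":[-0.004,0.038,-0.139],"angular":[0,0,0]},{"dp":[-0.004,0.038,-0.139],"angular":[0,0,0]},{"dp":[-0.003,0.036,-0.139],"angular":[0,0,0]},{"dp":[-0.003,0.036,-0.139],"angular":[0,0,0]},{"dp":[-0.003,0.034,-0.139],"angular":[0,0,0]},{"dp":[-0.003,0.032,-0.139],"angular":[0,0,0]},{"dp":[-0.003,0.03,-0.139],"angular":[0,0,0]},{"dp":[-0.003,0.028,-0.139],"angular":[0,0,0]}]'; python3 st.py
python3 -m crank '[{"dp":[-0.002,0.02,-0.143],"angular":[0,0,0]},{"dp":[-0.001,0.018,-0.143],"angular":[0,0,0]},{"dp":[-0.001,0.016,-0.143],"angular":[0,0,0]},{"dp":[-0.001,0.014,-0.143],"angular":[0,0,0]},{"dp":[-0.001,0.012,-0.143],"angular":[0,0,0]},{"dp":[-0.001,0.012,-0.143],"angular":[0,0,0]},{"dp":[-0.001,0.012,-0.12],"angular":[0,0,0]},{"dp":[-0.001,0.01,-0.1],"angular":[0,0,0]},{"dp":[-0.001,0.007,-0.08],"angular":[0,0,0]},{"dp":[-0.001,0.002,-0.07],"angular":[0,0,0]},{"dp":[0,0,-0.06],"angular":[0,0,0]},{"dp":[0,0,-0.05],"angular":[0,0,0]},{"dp":[0,0,-0.04],"angular":[0,0,0]},{"dp":[0,0,-0.03],"angular":[0,0,0]},{"dp":[0,0,-0.02],"angular":[0,0,0]},{"dp":[0,0,0],"angular":[0,0,0]},{"dp":[0,0,0],"angular":[0,0,0]}]'; python3 st.py
```

```text
t: 16.9
tcp_pos: [0.5281, 0.1409, 0.1468]
tool_rot: [-0.048, 0.999, 0.0, 0.001]
force: [3.1, 3.8, -2.2]
finger_gap: 0.124
gripper_force: 30.1
16.9 [0.5281 0.1409 0.1468] ydir 95.49 z [ 0.001  0.    -1.   ] F [ 3.1  3.8 -2.2] gap 0.124 30.118829905986786 q [ 0.06  0.57  1.72 -0.    0.85 -1.61]
t: 18.6
tcp_pos: [0.5279, 0.1443, 0.1046]
tool_rot: [-0.048, 0.999, -0.0, 0.001]
force: [1.5, 2.8, 5.6]
finger_gap: 0.128
gripper_force: 31.2
18.6 [0.5279 0.1443 0.1046] ydir 95.48 z [ 0.001 -0.    -1.   ] F [1.5 2.8 5.6] gap 0.128 31.151528656482697 q [ 0.06  0.64  1.75 -0.    0.76 -1.6 ]
```

The tray is back on its stop: Fz went from -2 N while carrying to +5.6 N, the same as before the lift. I'll release and rise.

```bash
python3 -m crank '[{"dp":[0,0,0],"angular":[0,0,0]},{"dp":[0,0,0],"angular":[0,0,0]},{"dp":[0,0,0],"angular":[0,0,0]},{"dp":[0,0,0],"angular":[0,0,0]},{"dp":[0,0,0],"angular":[0,0,0]}]' 0.5; python3 st.py
python3 -m crank '[{"dp":[0,0,0.2],"angular":[0,0,0]},{"dp":[0,0,0.4],"angular":[0,0,0]},{"dp":[0,0,0.5],"angular":[0,0,0]},{"dp":[0,0,0.6],"angular":[0,0,0]},{"dp":[0,0,0.6],"angular":[0,0,0]},{"dp":[0,0,0.6],"angular":[0,0,0]},{"dp":[0,0,0.6],"angular":[0,0,0]},{"dp":[0,0,0.6],"angular":[0,0,0]},{"dp":[0,0,0.6],"angular":[0,0,0]},{"dp":[0,0.5,0.4],"angular":[0,0,0]},{"dp":[0,0.6,0],"angular":[0,0,0]},{"dp":[0,0.6,0],"angular":[0,0,0]},{"dp":[0,0.6,0],"angular":[0,0,0]},{"dp":[0,0.6,0],"angular":[0,0,0]},{"dp":[0,0.5,0],"angular":[0,0,0]},{"dp":[0,0.3,0],"angular":[0,0,0]},{"dp":[0,0,0],"angular":[0,0,0]},{"dp":[0,0,0],"angular":[0,0,0]},{"dp":[0,0,0],"angular":[0,0,0]}]'; python3 st.py
python3 - <<'E'
from station import vision
import cv2,numpy as np
c=np.zeros((560,800,3),np.uint8)
t=vision.snapshot('side');c[:,:480]=cv2.resize(t['image'][105:245,285:405],(480,560),interpolation=cv2.INTER_CUBIC)
t=vision.snapshot('top');c[:260,480:]=cv2.resize(t['image'][165:246,320:420],(320,260),interpolation=cv2.INTER_CUBIC)
c[280:480,480:]=cv2.resize(t['image'],(320,200))
cv2.imwrite('pics/m5.png',c)
E
```

```text
t: 19.1
tcp_pos: [0.5272, 0.1442, 0.1032]
tool_rot: [-0.048, 0.999, -0.0, -0.0]
force: [-0.2, -0.5, -0.3]
finger_gap: 0.504
gripper_force: 0.0
19.1 [0.5272 0.1442 0.1032] ydir 95.47 z [-0.001 -0.    -1.   ] F [-0.2 -0.5 -0.3] gap 0.504 0.0 q [ 0.06  0.64  1.75 -0.    0.76 -1.6 ]
t: 21.0
tcp_pos: [0.5275, 0.2547, 0.2564]
tool_rot: [-0.047, 0.999, -0.0, -0.0]
force: [0.3, 0.9, -0.4]
finger_gap: 0.504
gripper_force: 0.0
21.0 [0.5275 0.2547 0.2564] ydir 95.44 z [-0. -0. -1.] F [ 0.3  0.9 -0.4] gap 0.504 0.0 q [ 0.26  0.47  1.52 -0.    1.15 -1.41]
```

View pics/m5.png

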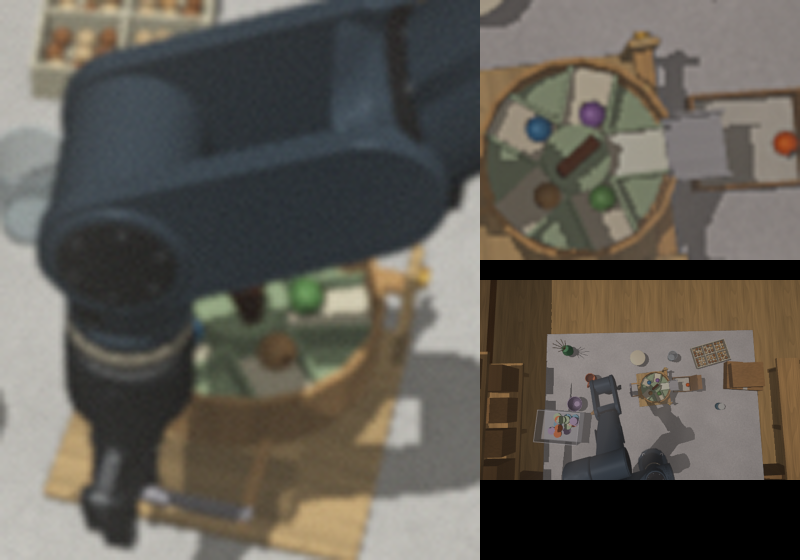

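The tray is level, its spout trough is empty, and the other four beads are back at the hub. The orange bead lies in the box at inset (786,144), the arm is clear, and everything else is in place.

```bash
python3 -c "
from station import order;print(order.sign_off())"
```

```text
the job is handed in; nothing more can be done
None
```

The orange bead is in the gift box, the carousel is back level and released with the other four beads still in it, and the job was handed in about 21 s into the 58 s limit; no verdict came back.

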